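Set stroke and throttle of a pneumatic drive

TASK

Set up the drive on the training bench: first pull the cylinder's sprung rod out by its upright post until its pointer stands in line with the blade of the marker on the scale, and leave it there. Then screw the knurled cap on the valve fully down until it bottoms out, back it off a quarter turn, and finish while still gripping the cap there. Leave the loose things on the bench where they are.

Things in the scene. Friction and masses are not known exactly. Their poses are not given: they have to be found in the camera images.
- cylinder: Fixed cylinder unit on an aluminium plate 280 x 150 x 12 mm (x = -70 to 210 mm). Origin on the bench, under the rod's axis; z up. The rod comes out along its own -x (roughly towards the robot). Barrel head: front face at x = 91 mm, top 84 mm, brass stubs to 96 mm. Scale rail along the +y side: x = -60 to 70, y = 53 to 73, top 45 mm. Left or right of the valve, varied yaw.
- rod: Sliding rod; its head is a dark 24 mm steel cube around the origin (55 mm above the bench; at x = 45 mm in the cylinder's frame when fully in; axes as the cylinder's). On it stands the grip, an upright round steel post, diameter 22 mm, free from 67 to 115 mm above the bench. A thin pointer bar (3 mm wide) reaches to y = 51 mm.
- rod_pull (a joint): How far the rod is pulled out, m: 0 fully in, 0.085 the limit; starts at 0 to 0.012. A light spring (50 N/m) draws it in, but a friction clamp (8 N) keeps it wherever it is left; pulling takes about 8 to 13 N. It can also be pushed back in.
- post_top (a point): Centre of the top face of the upright post, 115 mm above the bench; moves with the rod.
- pointer_tip (a point): Tip of the rod's pointer bar, 55 mm above the bench.
- rider: The marker: dark saddle 14 x 26 mm clamped on the scale rail, with an upright steel blade 3 mm thick (along x), top 62 mm above the bench. Immovable; its place along the rail varies (needs 30 to 68 mm of pull from fully in). Origin under the saddle's middle, in the blade's mid-plane, axes as the cylinder's: in line means equal x of pointer tip and rider in that frame.
- valve: Fixed throttle valve: base plate 100 x 100 x 12 mm, grey block 60 x 60 mm up to 58 mm, dark round shoulder (radius 24 mm) up to 64 mm, with the cap on a threaded neck above it. Origin on the bench on the cap's axis, z up. Two brass ports stick out along +-y to 44 mm, up to 43 mm high.
- cap: Round knurled steel cap, diameter 42 mm, height 36 mm, axis vertical, started on the valve's right-hand thread (captive). Origin: centre of its underside, 64 mm above the bench when bottomed on the shoulder. A raised rib on its top face, from the centre along its own +x, shows how it is turned. The friction torque is about 0.08 N m.
- cap_turn (a joint): Turn of the cap, rad: 0 = bottomed out on the shoulder (hard stop), growing as it is unscrewed (anticlockwise seen from above); clockwise screws it down. It rises 6 mm per turn (0.95 mm per rad). Starts at 2.2 to 3.8, upper limit 5.5.
- cap_top (a point): Centre of the cap's top face, 100 mm above the bench when bottomed.
- weight: Loose bystander: brass knob weight, diameter 40 mm, 64 mm tall, origin under its centre.
- screwdriver: Loose bystander: screwdriver 200 mm long lying along its own x.
- fitting: Loose bystander: plain steel ring fitting, outer diameter 44 mm, 30 mm high, origin under its centre.
There are look-alikes about, which are no part of the job. There is more than one size of the valve; the one meant has the size given above.

How it is judged:
On the way, in this order (a step that is already met when the one before it is completed fails the run):
1. the rod's pointer is in line with the marker's blade (within 5 mm) (x of pointer_tip in the frame of rider between -0.005 and 0.005 m), for 0.3 s.
2. the rod still at the mark, the cap is screwed down until it bottoms out (within 0.1 rad) (all of step 1 and value of joint cap_turn below 0.1 rad), for 0.2 s.
3. the cap is backed off a quarter turn (1.27 to 1.87 rad) and gripped (all of step 1 and value of joint cap_turn between 1.27 and 1.87 rad and contact force between the fingers and cap above 3 N), for 0.2 s.
At the end, for the whole second after the job is handed in: The pointer stands within 5 mm of the marker's blade, the cap rests a quarter turn (1.57 rad, within 0.3) above its bottom stop, and the fingers still grip it with more than 3 N, all at rest (all of step 3 and velocity of joint cap_turn between -0.1 and 0.1 rad/s and velocity of joint rod_pull between -0.01 and 0.01 m/s); the arm keeps its last pose, push and grip.
It fails at once if the weight is displaced by more than 30 mm (distance of weight from where it was at the start of the episode above 0.03 m).
It fails at once if the screwdriver is displaced by more than 30 mm (distance of screwdriver from where it was at the start of the episode above 0.03 m).
It fails at once if the fitting is displaced by more than 30 mm (distance of fitting from where it was at the start of the episode above 0.03 m).
It also fails if it takes over 70 s, if anything falls off the work surface, if the arm or the gripper's body presses on something with over 40 N, if the wrist force passes 120 N, or if a joint passes its speed limit or range.

ROBOT

A 6-joint arm with a two-finger parallel gripper is mounted at the origin on the work surface. World frame = base frame: x ahead of the robot, y to its left, z up, the work surface at z = 0. Lengths are in m, angles in rad, forces in N, time in s.
With the tool pointing down it reaches from about 0.275 to 0.975 m from the base axis. Payload 8.4 kg.
Tool frame: the origin (TCP) lies at the very end of the fingers, on their centre line; the grasp point (between the pads) lies r.pinch_z behind it (r.pinch_z is the distance from the TCP to the grasp point, in m); z points along the fingers, y is the line along which they close (so a half turn about z gives the same grasp; the last joint's range is limited). The gripper opens to 92 mm and grips with 3 to 60 N. Pads are 20 mm wide; open, the fingers measure 128 mm over their backs; the gripper's body (75 mm by 189 mm) begins 69 mm behind the grasp point.
Start: joints at [1.148, 0.353, 1.633, -0, 1.155, -0.002], TCP at [0.255, 0.57, 0.179] pointing down, gripper open.
Joint ranges: [-2.63, 2.63], [-0.92, 2.1], [0.06, 2.66], [-1.3, 4.44], [0, 2.69], [-3.02, 3.02]. Speed limits (rad/s): [2.22, 2.22, 2.79, 3.14, 3.14, 3.14].

INTERFACE

Orientations are given as a unit quaternion [x, y, z, w].
In Python, from cell import sense, imaging, r gives the robot as it stands.
- The arm moves only by the tool drive_tool, never from a script. Its argument "moves" is one flat list of numbers, 7 for each row, row after row: the turn, a rotation vector about the world's x, y, z in rad, then the shift along the world's x, y, z in m, then the finger opening in m, from 0 to 0.0919. A call has 1 to 20 rows; each row is the pose to reach, as a shift and turn from the pose commanded when the call began; what a row does not reach only later rows make up. A row lasts 1/12 s, in which the tool goes at most 41.7 mm and 7.16 degrees, less where a joint would pass 70% of its speed; a pose out of reach is approached as far as the arm can. A call with a gripper value outside its range is refused whole. The fingers move at their own pace and stop on an object; the grip force is fixed at half the most. Time passes only in rows, so rows that repeat a pose let the fingers close. It gives the time, the measured TCP pose, the force, the opening and the grip force at its end, in the units of the state.
- sense(): the state, without advancing time (a new reading comes with each control period).
- imaging.snapshot(name): name is "side" or "top"; returns (picture, depth): 400x640x3 uint8, red, green, blue; 400x640 float32, m along the optical axis (not along the pixel's ray), 0 where there is no reading.
- imaging.camera_info(name): a dict with "camera_matrix" (3x3 intrinsics, pixels), "extrinsics" (4x4, takes a point from camera to world coordinates). Camera axes: x right, y down, z forward; pixel columns grow to the right and rows downward; lengths in m; the calibration is good to about 2 mm. A picture is of the moment at which its call begins. camera_info takes no time and is no camera call.
- r.job_done(): hands the job in; it is judged then, once.
The state is a dict: "time_s": time; "qpos": joint angles; "dq": joint speeds; "effort": joint torques, N m; "tool_pos": TCP position; "tcp_rot": TCP orientation; "ft_force": force on the tool from outside, world axes, zero at the start; "torque": the same for the moment, N m; "grip_width": finger opening in m; "grasp_force": force on a finger pad.
Only numpy, scipy, OpenCV 4.12 (cv2) and the standard library are available. Lean on these libraries where they do the work, as an engineer would, in place of code of your own. Each camera call takes 0.05 s, during which the arm holds its last target. There are 200 camera calls.

## Working session

There is one attempt and no reset: what is moved stays moved. The work goes in short steps, Python scripts to look and compute and a tool call to move; the robot and the scene stay as the last step left them, time stands still between calls to the robot, and variables do not carry over. Pictures are saved under pics/ and viewed, at most 10 in all, crops included, and the job is handed in when it is done.

Besides the shell and the picture viewer there is one more tool, called after "Request:" as name(argument=value, ...), one argument or row to a line, values as JSON. drive_tool: Moves the arm, as the interface text tells. Its arguments: {"type":"object","properties":{"moves":{"type":"array"}},"required":["moves"]}

```bash
mkdir -p pics; python3 - <<'E'
from cell import sense, imaging, r
import cv2,numpy as np
for n in("top","side"):
    p,d=imaging.snapshot(n); cv2.imwrite(f"pics/{n}0.png",p[:,:,::-1]); np.savez(f"{n}0.npz",p=p,d=d)
    i=imaging.camera_info(n); print(n,np.round(i["camera_matrix"],1).tolist(),np.round(i["extrinsics"],3).tolist())
s=sense();print(s,r.pinch_z)
E
```

```text
top [[404.4, 0.0, 319.3], [0.0, 404.4, 202.8], [0.0, 0.0, 1.0]] [[-0.018, -0.984, 0.18, 0.386], [-1.0, 0.018, 0.002, 0.106], [-0.005, -0.18, -0.984, 1.229], [0.0, 0.0, 0.0, 1.0]]
side [[417.8, 0.0, 315.9], [0.0, 417.8, 206.6], [0.0, 0.0, 1.0]] [[0.996, -0.059, 0.072, 0.529], [-0.091, -0.774, 0.627, -0.484], [0.019, -0.63, -0.776, 0.822], [0.0, 0.0, 0.0, 1.0]]
{'time_s': 0.1, 'qpos': array([ 1.14756867e+00,  3.53614531e-01,  1.63405999e+00, -3.78284116e-05,
        1.15518738e+00, -2.39574131e-03]), 'dq': array([ 0.00011172, -0.00087095, -0.00228521, -0.00017291,  0.00105899,
       -0.00076938]), 'effort': array([-1.47035727e-03, -5.94905376e+01, -3.34928656e+01,  6.97843311e-02,
        1.82984979e-02, -1.15865188e-05]), 'tool_pos': array([0.25513276, 0.57001489, 0.17791643]), 'tcp_rot': array([ 2.08859178e-01,  9.77945520e-01, -6.23962338e-04, -1.17129595e-04]), 'ft_force': array([ 0.14085495, -0.18690485, -0.34619282]), 'torque': array([-0.0038504 , -0.07478733, -0.01262396]), 'grasp_force': 0.0, 'grip_width': 0.09156842731692023} 0.0187
```

View pics/top0.png

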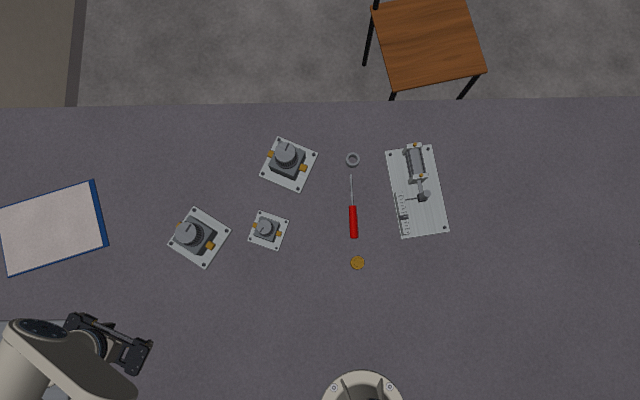

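View pics/side0.png

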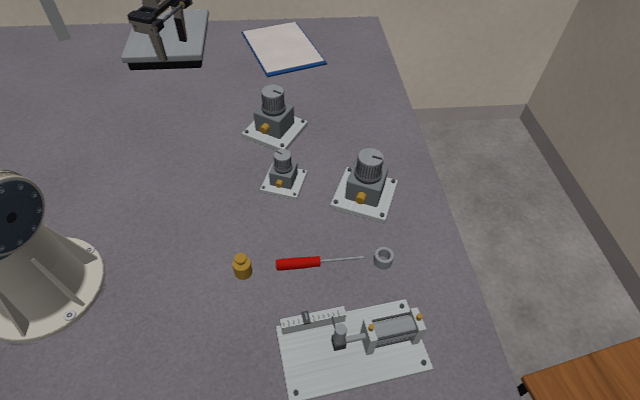

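Top view: valve candidates are (289,160) large, (193,235) large and (267,229) small. Cylinder is at (418,190) with its post at about (425,196), the weight at (357,262), the screwdriver at (353,210) and the ring at (352,159). Next I take close crops and measure heights and plate sizes.

```bash
cat > h.py <<'E'
import numpy as np,cv2
from cell import sense, imaging, r
def cam(n):
    i=imaging.camera_info(n); return np.array(i["camera_matrix"]),np.array(i["extrinsics"])
def onz(n,u,v,z):
    K,E=cam(n); ray=E[:3,:3]@np.linalg.solve(K,[u,v,1]); t=(z-E[2,3])/ray[2]; return E[:3,3]+t*ray
def cloud(n,d):
    K,E=cam(n); v,u=np.mgrid[:400,:640]; P=np.stack([(u-K[0,2])/K[0,0]*d,(v-K[1,2])/K[1,1]*d,d],-1)
    return P@E[:3,:3].T+E[:3,3]
def proj(n,p):
    K,E=cam(n); q=K@(E[:3,:3].T@(np.array(p)-E[:3,3])); return q[:2]/q[2]
E
python3 - <<'E'
from h import *
t=np.load("top0.npz");s=np.load("side0.npz")
rs=lambda im,x0,y0,w,h,k:cv2.resize(im[y0:y0+h,x0:x0+w,::-1],(w*k,h*k),interpolation=cv2.INTER_CUBIC)
a=rs(t["p"],160,130,165,145,4); 
cv2.imwrite("pics/valves.png",a)
c=rs(t["p"],380,138,75,105,5); b=rs(s["p"],272,292,80,105,5); cv2.imwrite("pics/cyl.png",np.hstack([c,b]))
for n,dd in(("top",t),("side",s)):
    W=cloud(n,dd["d"]); z=W[...,2]
    for nm,lo,x0,x1,y0,y1 in(("A",.095,.45,.75,.1,.3),("B",.095,.3,.55,.3,.55),("C",.06,.3,.55,.17,.29)):
        m=(z>lo)&(z<.2)&(W[...,0]>x0)&(W[...,0]<x1)&(W[...,1]>y0)&(W[...,1]<y1)&(dd["d"]>0)
        q=W[m]
        if len(q): print(n,nm,len(q),"zmax",np.percentile(q[:,2],[50,95]).round(4)); k=q[q[:,2]>np.percentile(q[:,2],95)-.006]; print(k[:,:2].min(0).round(3),k[:,:2].max(0).round(3),np.median(k,0).round(4))
E
```

```text
top A 558 zmax [0.1374 0.144 ]
[0.704 0.174] [0.749 0.23 ] [0.7284 0.2022 0.1412]
top B 481 zmax [0.1403 0.1445]
[0.482 0.443] [0.539 0.501] [0.5114 0.4722 0.1414]
top C 240 zmax [0.1006 0.1049]
[0.509 0.245] [0.548 0.285] [0.5283 0.2651 0.1019]
side A 829 zmax [0.1288 0.145 ]
[0.703 0.174] [0.75  0.235] [0.7281 0.201  0.1432]
side B 541 zmax [0.1363 0.1451]
[0.481 0.442] [0.538 0.502] [0.5086 0.4703 0.1432]
side C 415 zmax [0.0932 0.1056]
[0.505 0.246] [0.545 0.287] [0.5269 0.2658 0.1037]
```

View pics/valves.png

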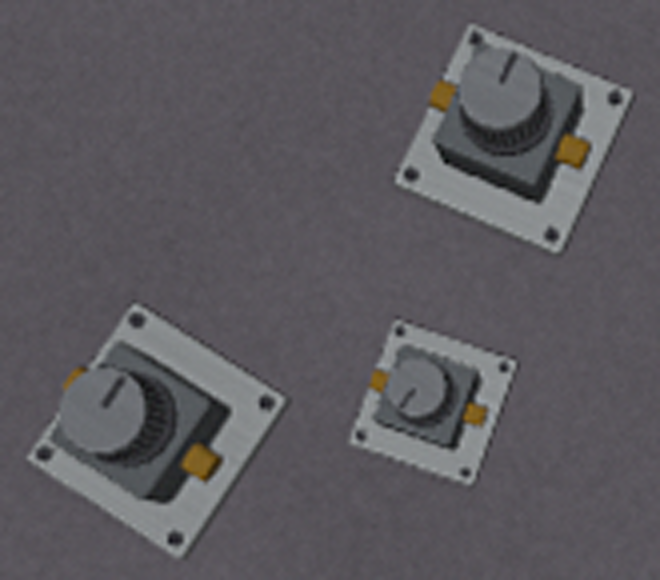

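View pics/cyl.png

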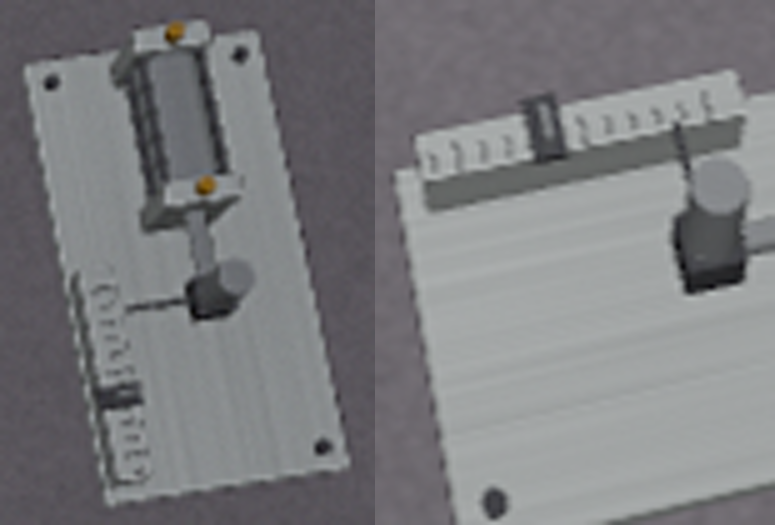

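Size decides: cap C at (267,229) has its top at about 0.103 m (100 mm plus thread rise), while A and B are at 0.14 m. So the small valve is the target. From its rib, the turn is about 2.7 rad. Next I fit the cylinder frame, the post, the rider and the cap.

```bash
cat >> h.py <<'E'
def frame(pts,loc):
    loc=np.array(loc,float);P=np.array(pts)[:,:2];a=P-P.mean(0);b=loc-loc.mean(0)
    th=np.arctan2((b[:,0]*a[:,1]-b[:,1]*a[:,0]).sum(),(b*a).sum());R=np.array([[np.cos(th),-np.sin(th)],[np.sin(th),np.cos(th)]])
    o=P.mean(0)-R@loc.mean(0);return o,th,R,np.abs((P-o)@R-loc).max()
E
python3 - <<'E'
from h import *
px=[(25,68),(258,30),(350,465),(108,505)]
o,th,R,e=frame([onz("top",380+(x+.0)/5-.4,138+y/5-.4,.012) for x,y in px],[(.21,.075),(.21,-.075),(-.07,-.075),(-.07,.075)])
print("cyl",o.round(4),th.round(4),"err",e.round(4))
px=[(397,320),(518,362),(472,486),(350,444)]
P=np.array([onz("top",160+x/4-.4,130+y/4-.4,.012) for x,y in px]); print("valve C plate",P.mean(0).round(4),np.linalg.norm(np.diff(P,axis=0),axis=1).round(3))
t=np.load("top0.npz");s=np.load("side0.npz")
for n,dd in(("top",t),("side",s)):
    W=cloud(n,dd["d"]);L=(W[...,:2]-o)@R;z=W[...,2]
    ok=(dd["d"]>0)
    m=ok&(z>.109)&(z<.125)&(abs(L[...,0]-.02)<.06)&(abs(L[...,1])<.03)
    q=L[m];print(n,"post",m.sum(),q.mean(0).round(4),q.min(0).round(4),q.max(0).round(4),np.median(z[m]).round(4))
    m=ok&(z>.05)&(z<.07)&(abs(L[...,0])<.065)&(L[...,1]>.052)&(L[...,1]<.08)
    print("rider",m.sum(),[ (a.round(4)) for a in np.c_[L[m],z[m]]][:20], np.median(L[m],0).round(4))
    m=ok&(z>.05)&(z<.06)&(abs(L[...,0])<.065)&(L[...,1]>.018)&(L[...,1]<.052)
    print("pointer",m.sum(),np.median(L[m],0).round(4),L[m].min(0).round(4),L[m].max(0).round(4))
    m=ok&(z>.099)&(z<.11)&(W[...,0]>.49)&(W[...,0]<.57)&(W[...,1]>.22)&(W[...,1]<.31)
    q=W[m];print("cap",m.sum(),q.mean(0).round(4),((q.min(0)+q.max(0))/2).round(4),(q.max(0)-q.min(0)).round(4))
    for nm,x0,x1,y0,y1 in(("screw/wt/ring",.35,.75,-.02,.06),):
        m=ok&(z>.01)&(z<.09)&(W[...,0]>x0)&(W[...,0]<x1)&(W[...,1]>y0)&(W[...,1]<y1);print(W[m].min(0).round(3),W[m].max(0).round(3))
E
```

```text
cyl [ 0.5729 -0.2   ] 0.1368 err 0.0024
valve C plate [0.5269 0.2649 0.012 ] [0.098 0.099 0.098]
top post 45 [0.0402 0.0002] [ 0.0307 -0.0097] [0.0514 0.0108] 0.1135
rider 23 [array([0.0484, 0.0692, 0.0501]), array([0.0169, 0.0633, 0.0508]), array([-0.0024,  0.055 ,  0.0502]), array([-0.0029,  0.0522,  0.0507]), array([-0.0031,  0.0701,  0.0502]), array([-0.0037,  0.0675,  0.0518]), array([-0.0043,  0.0648,  0.0527]), array([-0.0051,  0.0588,  0.0519]), array([-0.0058,  0.0565,  0.0544]), array([-0.0074,  0.0658,  0.0544]), array([-0.0089,  0.065 ,  0.0639]), array([-0.0091,  0.0616,  0.0616]), array([-0.0097,  0.0591,  0.0629]), array([-0.01  ,  0.0559,  0.0615]), array([-0.0087,  0.0746,  0.0524]), array([-0.0095,  0.0685,  0.0512]), array([-0.0101,  0.066 ,  0.0531]), array([-0.0114,  0.0571,  0.0519]), array([-0.0116,  0.0538,  0.0504]), array([-0.0115,  0.0749,  0.0512])] [-0.0089  0.0635]
pointer 11 [0.0408 0.0362] [0.0389 0.0213] [0.0417 0.0501]
cap 148 [0.5282 0.2656 0.1022] [0.5287 0.2651 0.1037] [0.0395 0.0397 0.0091]
[ 0.409 -0.018  0.01 ] [0.75  0.024 0.068]
side post 125
[... 286 characters left out ...]
ray([-0.0139,  0.0752,  0.0525]), array([-0.0118,  0.0754,  0.0511]), array([-0.0101,  0.074 ,  0.0533]), array([-0.0081,  0.0741,  0.0521]), array([-0.006 ,  0.0742,  0.0511]), array([-0.0042,  0.0736,  0.0514]), array([-0.0162,  0.0736,  0.0524]), array([-0.0143,  0.0729,  0.053 ]), array([-0.0123,  0.0733,  0.0513]), array([-0.0113,  0.0682,  0.0615]), array([-0.0095,  0.0676,  0.062 ]), array([-0.0067,  0.0711,  0.0534]), array([-0.0047,  0.0712,  0.0522]), array([-0.0166,  0.072 ,  0.0515])] [-0.0108  0.063 ]
pointer 23 [0.0385 0.0451] [-0.0168  0.0315] [0.0407 0.0519]
cap 176 [0.5265 0.2646 0.1036] [0.5261 0.266  0.103 ] [0.0415 0.0428 0.008 ]
[ 0.406 -0.018  0.01 ] [0.75  0.026 0.067]
```

Rider x ≈ -0.010 and pointer x ≈ 0.0395 in the cylinder frame, so about 49.5 mm of pull is needed. The post is at about (0.612, -0.195). I'll move above it with the fingers closing along the pull axis and the opening narrowed, to stay clear of the barrel head.

Request:
drive_tool(
  moves=[0, 0, -1.011, 0.357, -0.765, 0.03, 0.05, 0, 0, -1.011, 0.357, -0.765, 0.03, 0.05, 0, 0, -1.011, 0.357, -0.765, 0.03, 0.05, 0, 0, -1.011, 0.357, -0.765, 0.03, 0.05, 0, 0, -1.011, 0.357, -0.765, 0.03, 0.05, 0, 0, -1.011, 0.357, -0.765, 0.03, 0.05, 0, 0, -1.011, 0.357, -0.765, 0.03, 0.05, 0, 0, -1.011, 0.357, -0.765, 0.03, 0.05, 0, 0, -1.011, 0.357, -0.765, 0.03, 0.05, 0, 0, -1.011, 0.357, -0.765, 0.03, 0.05, 0, 0, -1.011, 0.357, -0.765, 0.03, 0.05, 0, 0, -1.011, 0.357, -0.765, 0.03, 0.05, 0, 0, -1.011, 0.357, -0.765, 0.03, 0.05, 0, 0, -1.011, 0.357, -0.765, 0.03, 0.05, 0, 0, -1.011, 0.357, -0.765, 0.03, 0.05, 0, 0, -1.011, 0.357, -0.765, 0.03, 0.05, 0, 0, -1.011, 0.357, -0.765, 0.03, 0.05, 0, 0, -1.011, 0.357, -0.765, 0.03, 0.05, 0, 0, -1.011, 0.357, -0.765, 0.03, 0.05, 0, 0, -1.011, 0.357, -0.765, 0.03, 0.05],
)

```text
time_s: 1.77
tool_pos: [0.6077, -0.1863, 0.2079]
tcp_rot: [0.656, 0.754, -0.0, -0.0]
ft_force: [1.4, 1.1, -0.6]
grip_width: 0.0497
grasp_force: 0.0
```

Request:
drive_tool(
  moves=[0, 0, 0, 0.0043, -0.0084, 0, 0.046, 0, 0, 0, 0.0043, -0.0084, 0, 0.046, 0, 0, 0, 0.0043, -0.0084, 0, 0.046, 0, 0, 0, 0.0043, -0.0084, 0, 0.046],
)

```text
time_s: 2.1
tool_pos: [0.6109, -0.1912, 0.2077]
tcp_rot: [0.656, 0.755, -0.0, -0.001]
ft_force: [0.4, 0.6, -0.1]
grip_width: 0.0459
grasp_force: 0.0
```

Request:
drive_tool(
  moves=[0, 0, 0, 0.001, -0.0035, -0.04, 0.046, 0, 0, 0, 0.001, -0.0035, -0.07, 0.046, 0, 0, 0, 0.001, -0.0035, -0.09, 0.046, 0, 0, 0, 0.001, -0.0035, -0.11, 0.046, 0, 0, 0, 0.001, -0.0035, -0.13, 0.046, 0, 0, 0, 0.001, -0.0035, -0.13, 0.046, 0, 0, 0, 0.001, -0.0035, -0.13, 0.046],
)

```text
time_s: 2.68
tool_pos: [0.6118, -0.1944, 0.0778]
tcp_rot: [0.656, 0.755, -0.0, -0.001]
ft_force: [0.3, 1.0, 0.9]
grip_width: 0.0463
grasp_force: 0.0
```

```bash
python3 - <<'E'
from h import *
p,d=imaging.snapshot("side"); cv2.imwrite("pics/g1.png",cv2.resize(p[230:390,230:430,::-1],None,fx=4,fy=3.75))
s=sense();print(s["tool_pos"],s["ft_force"],s["qpos"])
E
```

```text
[ 0.61286396 -0.19500175  0.07903658] [0.57317374 0.73415278 0.39980612] [-3.10440589e-01  4.83372893e-01  1.67467737e+00  1.09660092e-04
  9.83470819e-01 -4.50816248e-01]
```

View pics/g1.png

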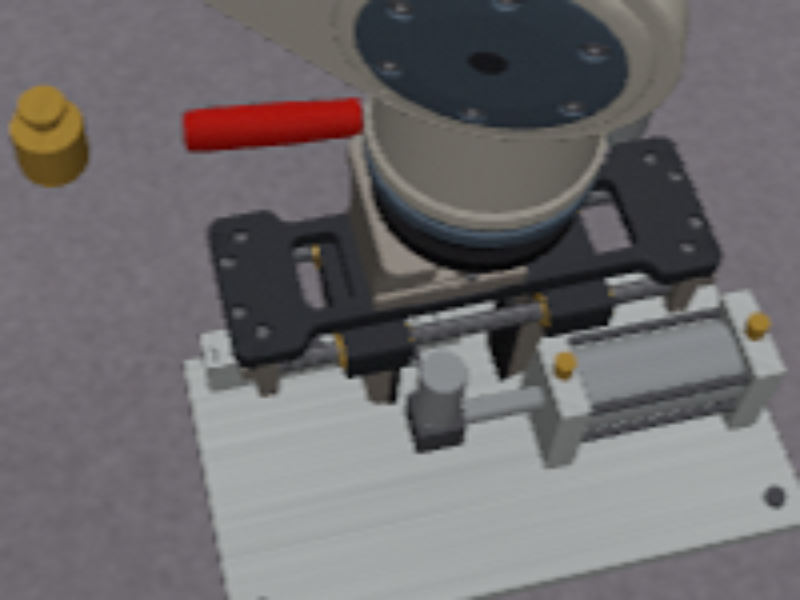

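```bash
python3 - <<'E'
from h import *
s=sense();t=s["tool_pos"];c=lambda p:((proj("side",p)-[230,230])*[4,3.75]).round(0)
print("tcp",c(t),"post@z",c([.612,-.1946,t[2]]),"top",c([.612,-.1946,.115]))
u=np.array([np.cos(.137),np.sin(.137)]);v=np.array([-u[1],u[0]])
for a in(-.023,.023,-.041,.041):
  for b in(-.01,.01): q=t.copy();q[:2]+=a*u+b*v;print(a,b,c(q))
d=imaging.snapshot("side")[1];W=cloud("side",d);L=(W[...,:2]-t[:2])@np.c_[u,v]
for sg in(-1,1):
  m=(d>0)&(W[...,2]>.075)&(W[...,2]<.11)&(sg*L[...,0]>.016)&(sg*L[...,0]<.045)&(abs(L[...,1])<.04);print(m.sum(),np.percentile(L[m],[5,50,95],axis=0).round(4).tolist() if m.any() else 0)
m=(d>0)&(W[...,2]>.07)&(W[...,2]<.12)&(abs(L[...,0])<.016)&(abs(L[...,1])<.04);print(m.sum(),np.percentile(L[m],[5,50,95],axis=0).round(4).tolist())
E
```

```text
tcp [438. 403.] post@z [436. 402.] top [441. 373.]
-0.023 -0.01 [394. 433.]
-0.023 0.01 [383. 394.]
0.023 -0.01 [492. 413.]
0.023 0.01 [480. 374.]
-0.041 -0.01 [355. 441.]
-0.041 0.01 [345. 402.]
0.041 -0.01 [530. 405.]
0.041 0.01 [517. 366.]
0 0
0 0
225 [[-0.0111, -0.0085], [-0.0031, -0.0035], [0.0071, 0.0088]]
```

```bash
python3 - <<'E'
from h import *
s=sense();t=s["tool_pos"]
u=np.array([np.cos(.137),np.sin(.137)]);v=np.array([-u[1],u[0]])
p,d=imaging.snapshot("side");W=cloud("side",d);print(s["time_s"],t,s["tcp_rot"],s["grip_width"])
for (x,y) in((326,334),(325,331),(327,328),(322,322),(358,328),(358,324),(361,318),(340,315),(300,320)): print((x,y),d[y,x].round(3),W[y,x].round(4),((W[y,x,:2]-t[:2])@np.c_[u,v]).round(4))
E
```

```text
2.7833 [ 0.61350903 -0.19545789  0.07973711] [6.55917647e-01 7.54832026e-01 3.61468015e-04 7.22275253e-04] 0.045730393208103945
(326, 334) 0.712 [ 0.5848 -0.208   0.133 ] [-0.0301 -0.0085]
(325, 331) 0.701 [ 0.5826 -0.2082  0.1465] [-0.0323 -0.0084]
(327, 328) 0.637 [ 0.581  -0.2302  0.2114] [-0.0369 -0.03  ]
(322, 322) 0.624 [ 0.5731 -0.2276  0.229 ] [-0.0444 -0.0264]
(358, 328) 0.727 [ 0.6421 -0.199   0.1255] [ 0.0279 -0.0074]
(358, 324) 0.711 [ 0.6399 -0.2003  0.1459] [ 0.0255 -0.0084]
(361, 318) 0.694 [ 0.6429 -0.1995  0.1677] [ 0.0286 -0.0081]
(340, 315) 0.641 [ 0.6024 -0.2149  0.2202] [-0.0136 -0.0177]
(300, 320) 0.606 [ 0.5402 -0.2301  0.2478] [-0.0773 -0.0243]
```

```bash
python3 - <<'E'
from h import *
p,d=imaging.snapshot("side");W=cloud("side",d);s=sense();print(s["tool_pos"],s["ft_force"])
for x in (325,327,329,355,358):
  print(x,[(y,W[y,x].round(3).tolist()) for y in range(326,348,2)])
cv2.imwrite("pics/g2.png",cv2.resize(p[300:360,300:380,::-1],None,fx=9,fy=9,interpolation=cv2.INTER_CUBIC))
E
```

```text
[ 0.61379844 -0.19597302  0.07995804] [-0.35494565 -0.12259416  0.3550989 ]
325 [(326, [0.577, -0.231, 0.222]), (328, [0.578, -0.231, 0.214]), (330, [0.582, -0.209, 0.153]), (332, [0.583, -0.208, 0.143]), (334, [0.583, -0.208, 0.133]), (336, [0.584, -0.207, 0.123]), (338, [0.592, -0.168, 0.013]), (340, [0.591, -0.171, 0.011]), (342, [0.591, -0.175, 0.011]), (344, [0.529, -0.484, 0.822]), (346, [0.59, -0.184, 0.013])]
327 [(326, [0.581, -0.231, 0.221]), (328, [0.581, -0.23, 0.21]), (330, [0.586, -0.208, 0.15]), (332, [0.586, -0.208, 0.14]), (334, [0.586, -0.208, 0.133]), (336, [0.587, -0.207, 0.121]), (338, [0.595, -0.169, 0.015]), (340, [0.595, -0.173, 0.015]), (342, [0.595, -0.177, 0.014]), (344, [0.594, -0.181, 0.014]), (346, [0.594, -0.185, 0.015])]
329 [(326, [0.584, -0.23, 0.218]), (328, [0.584, -0.23, 0.211]), (330, [0.589, -0.208, 0.149]), (332, [0.59, -0.208, 0.141]), (334, [0.59, -0.208, 0.131]), (336, [0.59, -0.209, 0.126]), (338, [0.599, -0.169, 0.015]), (340, [0.599, -0.172, 0.012]), (342, [0.599, -0.176, 0.013]), (344, [0.598, -0.18, 0.011]), (346, [0.598, -0.185, 0.015])]
355 [(326, [0.637, -0.197, 0.13]), (328, [0.637, -0.198, 0.123]), (330, [0.637, -0.2, 0.12]), (332, [0.653, -0.161, 0.013]), (334, [0.652, -0.166, 0.017]), (336, [0.644, -0.188, 0.062]), (338, [0.644, -0.192, 0.062]), (340, [0.643, -0.195, 0.061]), (342, [0.65, -0.181, 0.012]), (344, [0.649, -0.185, 0.014]), (346, [0.649, -0.189, 0.013])]
358 [(326, [0.641, -0.2, 0.136]), (328, [0.642, -0.2, 0.127]), (330, [0.643, -0.199, 0.116]), (332, [0.659, -0.161, 0.012]), (334, [0.651, -0.184, 0.061]), (336, [0.65, -0.189, 0.063]), (338, [0.65, -0.191, 0.059]), (340, [0.65, -0.194, 0.056]), (342, [0.656, -0.181, 0.011]), (344, [0.655, -0.186, 0.015]), (346, [0.654, -0.19, 0.014])]
```

View pics/g2.png

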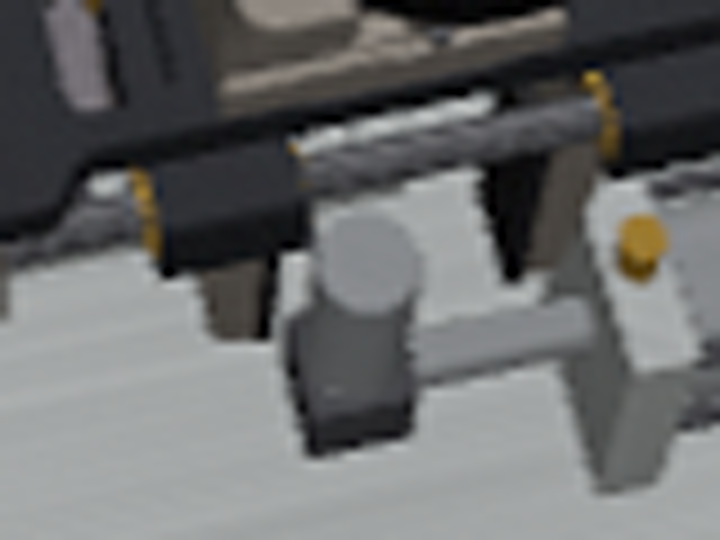

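```bash
python3 - <<'E'
from h import *
for n in("side","top"):
  D=np.load(n+"0.npz");d=D["d"];W=cloud(n,d);t=np.array([.2551,.57,.1779]);a=1.148
  u=np.array([np.cos(a),np.sin(a)]);v=np.array([-u[1],u[0]]);L=(W[...,:2]-t[:2])@np.c_[u,v];z=W[...,2]
  for sg in(-1,1):
    m=(d>0)&(z>.05)&(z<.29)&(sg*L[...,0]>.03)&(sg*L[...,0]<.08)&(abs(L[...,1])<.025)
    print(n,sg,m.sum(),np.percentile(z[m],[0,2,10,50,100]).round(3) if m.any() else 0, np.percentile(L[m],[5,50,95],axis=0).round(3).tolist() if m.any() else 0)
  print("proj tcp",proj(n,t))
D=np.load("side0.npz");W=cloud("side",D["d"]);
for x,y in((160,50),(185,35),(165,30),(200,60),(130,60)):print(x,y,W[y,x].round(3))
p,d=imaging.snapshot("top");W=cloud("top",d);q=(d>0)&(W[...,2]>.1)&(abs(W[...,0]-.612)<.06)&(abs(W[...,1]+.195)<.1)
print(np.percentile(W[q][:,2],[1,10,50]) if q.any() else 0)
E
```

```text
side -1 266 [0.214 0.22  0.226 0.257 0.29 ] [[-0.064, -0.011], [-0.059, -0.006], [-0.047, 0.009]]
side 1 266 [0.214 0.217 0.225 0.256 0.29 ] [[0.045, -0.01], [0.048, -0.004], [0.06, 0.01]]
proj tcp [176.3767946   62.30698541]
top -1 18 [0.213 0.214 0.218 0.225 0.236] [[-0.059, -0.012], [-0.052, -0.011], [-0.046, -0.009]]
top 1 69 [0.211 0.213 0.216 0.237 0.288] [[0.045, -0.011], [0.048, -0.01], [0.058, 0.001]]
proj tcp [137.03625679 333.25431447]
160 50 [0.238 0.512 0.249]
185 35 [0.285 0.618 0.229]
165 30 [0.144 0.961 0.065]
200 60 [0.274 0.801 0.043]
130 60 [0.05  0.799 0.052]
[0.11508957 0.30287476 0.51225331]
```

The reported TCP z disagrees with both cameras. The visible fingertips are about 37 mm higher than reported, and this was already so at the start pose. I trust the pictures, so I'll go lower in steps and watch the force.

Request:
drive_tool(
  moves=[0, 0, 0, -0.001, 0.001, -0.01, 0.046, 0, 0, 0, -0.001, 0.001, -0.014, 0.046, 0, 0, 0, -0.001, 0.001, -0.018, 0.046, 0, 0, 0, -0.001, 0.001, -0.021, 0.046, 0, 0, 0, -0.001, 0.001, -0.021, 0.046],
)

```text
time_s: 3.35
tool_pos: [0.6111, -0.195, 0.0561]
tcp_rot: [0.656, 0.754, -0.0, -0.001]
ft_force: [0.3, 1.1, -0.2]
grip_width: 0.0459
grasp_force: 0.0
```

Request:
drive_tool(
  moves=[0, 0, 0, 0.001, 0, -0.005, 0.046, 0, 0, 0, 0.001, 0, -0.01, 0.046, 0, 0, 0, 0.001, 0, -0.014, 0.046, 0, 0, 0, 0.001, 0, -0.014, 0.046, 0, 0, 0, 0.001, 0, -0.014, 0.046],
)

```text
time_s: 3.77
tool_pos: [0.6125, -0.195, 0.0427]
tcp_rot: [0.656, 0.754, -0.0, -0.0]
ft_force: [-0.2, -0.5, -0.1]
grip_width: 0.046
grasp_force: 0.0
```

```bash
python3 - <<'E'
from h import *
p,d=imaging.snapshot("side");W=cloud("side",d);s=sense();t=s["tool_pos"];print(t,s["ft_force"])
u=np.array([np.cos(.137),np.sin(.137)]);v=np.array([-u[1],u[0]]);L=(W[...,:2]-t[:2])@np.c_[u,v];z=W[...,2]
for sg in(-1,1):
  m=(d>0)&(z>.068)&(z<.11)&(sg*L[...,0]>.02)&(sg*L[...,0]<.04)&(abs(L[...,1])<.013)
  print(m.sum(),np.percentile(z[m],[2,10,50]).round(4),np.percentile(L[m],[3,50,97],axis=0).round(4).tolist())
m=(d>0)&(z>.112)&(z<.118)&(abs(L[...,0])<.016)&(abs(L[...,1])<.015);print("post",L[m].mean(0))
E
```

```text
[ 0.612759   -0.19511757  0.04307617] [0.28710419 0.46657089 0.27930232]
49 [0.0798 0.0834 0.0951] [[-0.0371, -0.0092], [-0.0308, -0.0082], [-0.0241, -0.0057]]
68 [0.0804 0.0828 0.0937] [[0.0222, -0.0086], [0.0241, -0.0074], [0.0356, 0.0079]]
post [-0.00119735 -0.0022654 ]
```

True fingertip height is about 0.079 m, with the post centred between the fingers. Closing.

Request:
drive_tool(
  moves=[0, 0, 0, 0, 0, 0, 0.01, 0, 0, 0, 0, 0, 0, 0.01, 0, 0, 0, 0, 0, 0, 0.01, 0, 0, 0, 0, 0, 0, 0.01, 0, 0, 0, 0, 0, 0, 0.01, 0, 0, 0, 0, 0, 0, 0.01, 0, 0, 0, 0, 0, 0, 0.01, 0, 0, 0, 0, 0, 0, 0.01],
)

```text
time_s: 4.48
tool_pos: [0.6127, -0.1951, 0.0434]
tcp_rot: [0.656, 0.755, -0.0, -0.0]
ft_force: [-1.5, -0.2, 2.5]
grip_width: 0.0213
grasp_force: 30.0
```

Request:
drive_tool(
  moves=[0, 0, 0, -0.006, -0.0008, 0, 0.01, 0, 0, 0, -0.012, -0.0017, 0, 0.01, 0, 0, 0, -0.018, -0.0025, 0, 0.01, 0, 0, 0, -0.024, -0.0033, 0, 0.01, 0, 0, 0, -0.03, -0.0041, 0, 0.01, 0, 0, 0, -0.036, -0.005, 0, 0.01, 0, 0, 0, -0.042, -0.0058, 0, 0.01, 0, 0, 0, -0.046, -0.0063, 0, 0.01, 0, 0, 0, -0.0495, -0.0068, 0, 0.01, 0, 0, 0, -0.0495, -0.0068, 0, 0.01, 0, 0, 0, -0.0495, -0.0068, 0, 0.01, 0, 0, 0, -0.0495, -0.0068, 0, 0.01],
)

```text
time_s: 5.48
tool_pos: [0.5654, -0.2017, 0.0434]
tcp_rot: [0.656, 0.754, 0.001, 0.001]
ft_force: [6.6, 1.6, -3.1]
grip_width: 0.0216
grasp_force: 30.0
```

Request:
drive_tool(
  moves=[0, 0, 0, -0.0018, -0.0002, 0, 0.01, 0, 0, 0, -0.0018, -0.0002, 0, 0.01, 0, 0, 0, -0.0018, -0.0002, 0, 0.01],
)

```text
time_s: 5.73
tool_pos: [0.5641, -0.2018, 0.0434]
tcp_rot: [0.656, 0.754, 0.002, 0.002]
ft_force: [10.4, 2.8, -5.5]
grip_width: 0.0214
grasp_force: 30.0
```

Request:
drive_tool(
  moves=[0, 0, 0, 0, 0, 0, 0.046, 0, 0, 0, 0, 0, 0, 0.046, 0, 0, 0, 0, 0, 0, 0.046, 0, 0, 0, 0, 0, 0, 0.046, 0, 0, 0, 0, 0, 0, 0.046, 0, 0, 0, 0, 0, 0.02, 0.046, 0, 0, 0, 0, 0, 0.05, 0.046, 0, 0, 0, 0, 0, 0.09, 0.046, 0, 0, 0, 0, 0, 0.12, 0.046, 0, 0, 0, 0, 0.04, 0.12, 0.046, 0, 0, 0, 0, 0.08, 0.12, 0.046, 0, 0, 0, 0, 0.12, 0.12, 0.046, 0, 0, 0, 0, 0.16, 0.12, 0.046, 0, 0, 0, 0, 0.2, 0.12, 0.046, 0, 0, 0, 0, 0.2, 0.12, 0.046],
)

```text
time_s: 6.98
tool_pos: [0.5611, 0.0036, 0.1633]
tcp_rot: [0.655, 0.756, 0.001, -0.001]
ft_force: [0.3, 0.3, 0.1]
grip_width: 0.0461
grasp_force: 0.0
```

```bash
python3 - <<'E'
from h import *
px=[(25,68),(258,30),(350,465),(108,505)]
o,th,R,e=frame([onz("top",380+(x+.0)/5-.4,138+y/5-.4,.012) for x,y in px],[(.21,.075),(.21,-.075),(-.07,-.075),(-.07,.075)])
print(sense()["tool_pos"])
im=[]
for n in("top","side"):
    p,d=imaging.snapshot(n);W=cloud(n,d);L=(W[...,:2]-o)@R;z=W[...,2];ok=d>0
    m=ok&(z>.109)&(z<.125)&(abs(L[...,0])<.06)&(abs(L[...,1])<.03);print(n,"post",m.sum(),L[m].mean(0).round(4) if m.any() else 0)
    m=ok&(z>.05)&(z<.06)&(abs(L[...,0])<.065)&(L[...,1]>.018)&(L[...,1]<.049);print("pointer",m.sum(),np.median(L[m],0).round(4) if m.any() else 0)
    m=ok&(z>.057)&(z<.066)&(abs(L[...,0])<.065)&(L[...,1]>.053)&(L[...,1]<.075);print("blade",m.sum(),np.median(L[m],0).round(4) if m.any() else 0)
    x,y=(385,180) if n=="top" else (280,290)
    im.append(cv2.resize(p[y:y+60,x:x+80,::-1],None,fx=5,fy=8,interpolation=cv2.INTER_CUBIC))
cv2.imwrite("pics/pull.png",np.hstack(im))
E
```

```text
[0.56106425 0.00364244 0.16333878]
top post 0 0
pointer 0 0
blade 5 [-0.0092  0.0618]
side post 125 [-0.0101  0.0006]
pointer 11 [-0.0096  0.0399]
blade 14 [-0.0102  0.061 ]
```

View pics/pull.png

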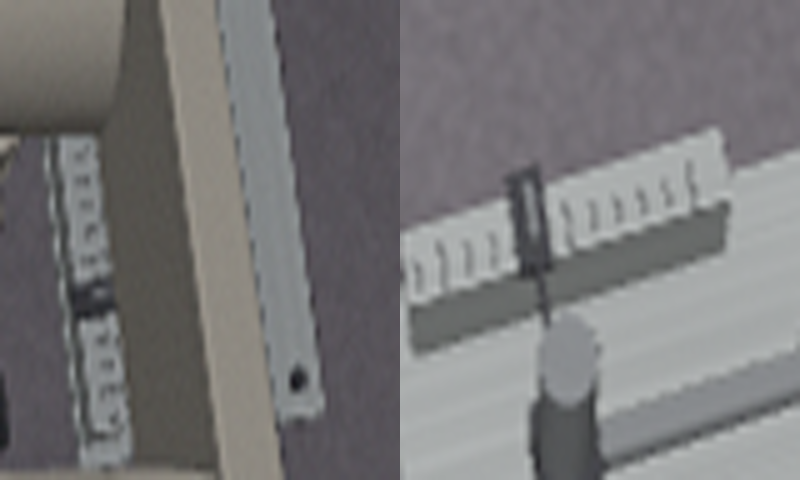

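Both views show the pointer in line with the blade (side: pointer x -9.6 mm, blade x -10.2 mm). Now I go above the cap with the yaw preset so that one grip covers the whole turn.

Request:
drive_tool(
  moves=[0, 0, 1.93, -0.0339, 0.2616, 0, 0.07, 0, 0, 1.93, -0.0339, 0.2616, 0, 0.07, 0, 0, 1.93, -0.0339, 0.2616, 0, 0.07, 0, 0, 1.93, -0.0339, 0.2616, 0, 0.07, 0, 0, 1.93, -0.0339, 0.2616, 0, 0.07, 0, 0, 1.93, -0.0339, 0.2616, 0, 0.07, 0, 0, 1.93, -0.0339, 0.2616, 0, 0.07, 0, 0, 1.93, -0.0339, 0.2616, 0, 0.07, 0, 0, 1.93, -0.0339, 0.2616, 0, 0.07, 0, 0, 1.93, -0.0339, 0.2616, 0, 0.07, 0, 0, 1.93, -0.0339, 0.2616, 0, 0.07, 0, 0, 1.93, -0.0339, 0.2616, 0, 0.07, 0, 0, 1.93, -0.0339, 0.2616, 0, 0.07, 0, 0, 1.93, -0.0339, 0.2616, 0, 0.07, 0, 0, 1.93, -0.0339, 0.2616, 0, 0.07, 0, 0, 1.93, -0.0339, 0.2616, 0, 0.07, 0, 0, 1.93, -0.0339, 0.2616, 0, 0.07, 0, 0, 1.93, -0.0339, 0.2616, 0, 0.07, 0, 0, 1.93, -0.0339, 0.2616, 0, 0.07, 0, 0, 1.93, -0.0339, 0.2616, 0, 0.07],
)

```text
time_s: 8.75
tool_pos: [0.5278, 0.259, 0.1631]
tcp_rot: [-0.245, 0.969, -0.0, -0.0]
ft_force: [0.4, -0.2, -0.2]
grip_width: 0.0699
grasp_force: 0.0
```

```bash
python3 - <<'E'
from h import *
s=sense();print(s["tool_pos"],s["tcp_rot"],s["qpos"])
E
```

```text
[0.52783764 0.25897956 0.16314616] [-2.45481771e-01  9.69401205e-01 -6.08480615e-05 -2.70546182e-05] [ 4.53655036e-01  3.11173131e-01  1.73023757e+00 -1.21261477e-04
  1.10025977e+00 -1.61311959e+00]
```

Request:
drive_tool(
  moves=[0, 0, 0, -0.0006, 0.006, -0.03, 0.07, 0, 0, 0, -0.0006, 0.006, -0.06, 0.07, 0, 0, 0, -0.0006, 0.006, -0.085, 0.07, 0, 0, 0, -0.0006, 0.006, -0.1, 0.07, 0, 0, 0, -0.0006, 0.006, -0.11, 0.07, 0, 0, 0, -0.0006, 0.006, -0.12, 0.07, 0, 0, 0, -0.0006, 0.006, -0.128, 0.07, 0, 0, 0, -0.0006, 0.006, -0.128, 0.07, 0, 0, 0, -0.0006, 0.006, -0.128, 0.07],
)

```text
time_s: 9.5
tool_pos: [0.5272, 0.2656, 0.0354]
tcp_rot: [-0.246, 0.969, 0.0, 0.0]
ft_force: [-0.8, -0.5, 0.1]
grip_width: 0.0702
grasp_force: 0.0
```

```bash
python3 - <<'E'
from h import *
p,d=imaging.snapshot("side");W=cloud("side",d);s=sense();t=s["tool_pos"];print(t,s["ft_force"],s["qpos"][5])
q=s["tcp_rot"];a=2*np.arctan2(q[1],q[0])-np.pi/2
u=np.array([np.cos(a),np.sin(a)]);v=np.array([-u[1],u[0]]);L=(W[...,:2]-t[:2])@np.c_[u,v];z=W[...,2]
for sg in(-1,1):
  m=(d>0)&(z>.062)&(z<.12)&(sg*L[...,0]>.028)&(sg*L[...,0]<.06)&(abs(L[...,1])<.015)
  print(m.sum(),np.percentile(z[m],[2,10,50]).round(4) if m.any() else 0,np.percentile(L[m],[3,50,97],axis=0).round(4).tolist() if m.any() else 0)
m=(d>0)&(z>.098)&(z<.108)&(np.hypot(*np.moveaxis(L,-1,0))<.027);print("cap",m.sum(),W[m].mean(0).round(4),W[m].min(0).round(4),W[m].max(0).round(4))
cv2.imwrite("pics/cap1.png",cv2.resize(p[100:220,200:360,::-1],None,fx=5,fy=5,interpolation=cv2.INTER_CUBIC))
E
```

```text
[0.52751702 0.26574906 0.03582449] [ 0.34788548 -0.31756696  0.38777289] -1.6047408239871013
113 [0.0767 0.0812 0.0968] [[-0.0502, -0.0076], [-0.047, 0.0056], [-0.0358, 0.0114]]
92 [0.0773 0.0812 0.0997] [[0.0347, -0.0046], [0.0373, 0.0071], [0.0477, 0.0114]]
cap 95 [0.5191 0.259  0.1032] [0.5075 0.2446 0.098 ] [0.5343 0.2798 0.107 ]
```

View pics/cap1.png

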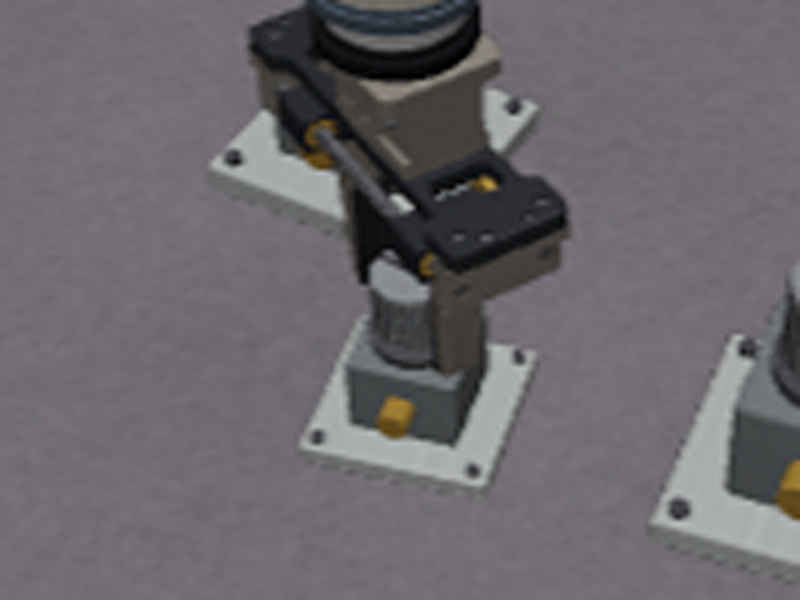

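The fingers straddle the cap (crop 405,315), with tips just above the shoulder. Closing.

Request:
drive_tool(
  moves=[0, 0, 0, 0, 0, 0, 0.02, 0, 0, 0, 0, 0, 0, 0.02, 0, 0, 0, 0, 0, 0, 0.02, 0, 0, 0, 0, 0, 0, 0.02, 0, 0, 0, 0, 0, 0, 0.02, 0, 0, 0, 0, 0, 0, 0.02, 0, 0, 0, 0, 0, 0, 0.02, 0, 0, 0, 0, 0, 0, 0.02, 0, 0, 0, 0, 0, 0, 0.02, 0, 0, 0, 0, 0, 0, 0.02],
)

```text
time_s: 10.38
tool_pos: [0.5269, 0.266, 0.0355]
tcp_rot: [-0.246, 0.969, 0.0, 0.0]
ft_force: [-1.9, 4.1, 5.3]
grip_width: 0.0412
grasp_force: 30.0
```

```bash
python3 - <<'E'
from h import *
s=sense();print(s["tool_pos"],s["torque"],s["qpos"][5],s["effort"][5])
E
```

```text
[0.52694809 0.26602495 0.03552672] [ 0.81482161  0.55570969 -0.02354853] -1.6048558563257125 -0.005765351525042206
```

Gripped (41 mm, 30 N). Screwing down 2.4 rad while following the thread.

Request:
drive_tool(
  moves=[0, 0, -0.12, 0, 0, -0.0001, 0.02, 0, 0, -0.24, 0, 0, -0.0002, 0.02, 0, 0, -0.36, 0, 0, -0.0003, 0.02, 0, 0, -0.48, 0, 0, -0.0005, 0.02, 0, 0, -0.6, 0, 0, -0.0006, 0.02, 0, 0, -0.72, 0, 0, -0.0007, 0.02, 0, 0, -0.84, 0, 0, -0.0008, 0.02, 0, 0, -0.96, 0, 0, -0.0009, 0.02, 0, 0, -1.08, 0, 0, -0.001, 0.02, 0, 0, -1.2, 0, 0, -0.0011, 0.02, 0, 0, -1.32, 0, 0, -0.0013, 0.02, 0, 0, -1.44, 0, 0, -0.0014, 0.02, 0, 0, -1.56, 0, 0, -0.0015, 0.02, 0, 0, -1.68, 0, 0, -0.0016, 0.02, 0, 0, -1.8, 0, 0, -0.0017, 0.02, 0, 0, -1.92, 0, 0, -0.0018, 0.02, 0, 0, -2.04, 0, 0, -0.0019, 0.02, 0, 0, -2.16, 0, 0, -0.002, 0.02, 0, 0, -2.28, 0, 0, -0.0022, 0.02, 0, 0, -2.4, 0, 0, -0.0023, 0.02],
)

```text
time_s: 12.05
tool_pos: [0.5278, 0.267, 0.0333]
tcp_rot: [0.816, 0.578, 0.001, -0.0]
ft_force: [-1.0, 8.3, 1.9]
grip_width: 0.0414
grasp_force: 30.0
```

```bash
python3 - <<'E'
from h import *
s=sense();print(s["tool_pos"],s["ft_force"],s["torque"],s["qpos"][[0,5]],s["qpos"][0]-s["qpos"][5],s["effort"][5])
E
```

```text
[0.52780107 0.26696656 0.03329941] [-0.96564039  8.34594426  1.87382276] [1.33908881 0.29919324 0.11547576] [0.4649559  0.80093018] -0.3359742853242894 -2.2743768990039825
```

Request:
drive_tool(
  moves=[0, 0, -0.05, 0, 0, 0, 0.02, 0, 0, -0.1, 0, 0, -0.0001, 0.02, 0, 0, -0.15, 0, 0, -0.0001, 0.02, 0, 0, -0.2, 0, 0, -0.0002, 0.02],
)

```text
time_s: 12.38
tool_pos: [0.5279, 0.2669, 0.0331]
tcp_rot: [0.869, 0.496, 0.001, -0.0]
ft_force: [-0.9, 8.1, 2.3]
grip_width: 0.0412
grasp_force: 30.0
```

```bash
python3 - <<'E'
from h import *
s=sense();print(s["tool_pos"],s["ft_force"],s["torque"],s["qpos"][0]-s["qpos"][5],s["effort"][5])
E
```

```text
[0.52791102 0.26692201 0.03310311] [-0.86014525  8.12904107  2.26200499] [1.33282046 0.3968816  0.1066804 ] -0.5326210578431736 -0.9041329845786095
```

Request:
drive_tool(
  moves=[0, 0, -0.04, 0, 0, 0, 0.02, 0, 0, -0.08, 0, 0, 0, 0.02, 0, 0, -0.12, 0, 0, -0.0001, 0.02],
)

```text
time_s: 12.63
tool_pos: [0.528, 0.2669, 0.033]
tcp_rot: [0.897, 0.443, 0.001, -0.001]
ft_force: [-0.3, 7.3, 2.9]
grip_width: 0.0412
grasp_force: 30.0
```

```bash
python3 - <<'E'
from h import *
s=sense();print(s["tool_pos"],s["ft_force"],s["torque"],s["qpos"][0]-s["qpos"][5],s["effort"][5])
E
```

```text
[0.52797415 0.26687418 0.03297663] [-0.27028394  7.32487738  2.88565959] [1.26741706 0.32387336 0.07221494] -0.6522015167608466 -0.7065713591873646
```

Request:
drive_tool(
  moves=[0, 0, -0.04, 0, 0, 0, 0.02, 0, 0, -0.08, 0, 0, 0, 0.02, 0, 0, -0.12, 0, 0, -0.0001, 0.02, 0, 0, -0.16, 0, 0, -0.0001, 0.02],
)

```text
time_s: 12.97
tool_pos: [0.528, 0.2667, 0.0328]
tcp_rot: [0.929, 0.37, 0.001, -0.0]
ft_force: [-1.9, 5.4, 2.9]
grip_width: 0.0415
grasp_force: 30.0
```

```bash
python3 - <<'E'
from h import *
s=sense();print(s["tool_pos"],s["ft_force"],s["torque"],s["qpos"][0]-s["qpos"][5],s["effort"][5])
E
```

```text
[0.5280081  0.26674368 0.03283612] [-1.91557394  5.42189956  2.89382244] [0.97843595 0.5390123  0.82681098] -0.8117793120373015 0.04258366534486413
```

Request:
drive_tool(
  moves=[0, 0, -0.04, 0, 0, 0, 0.02, 0, 0, -0.08, 0, 0, 0, 0.02, 0, 0, -0.12, 0, 0, -0.0001, 0.02, 0, 0, -0.16, 0, 0, -0.0001, 0.02],
)

```text
time_s: 13.3
tool_pos: [0.5262, 0.2654, 0.0327]
tcp_rot: [0.955, 0.295, -0.001, 0.0]
ft_force: [-5.5, 2.4, 8.1]
grip_width: 0.0411
grasp_force: 30.0
```

```bash
python3 - <<'E'
from h import *
s=sense();print(s["tool_pos"],s["ft_force"],s["torque"],s["qpos"][0]-s["qpos"][5],s["effort"][5])
E
```

```text
[0.52619058 0.26539592 0.03271611] [-5.5232715   2.41262237  8.08528479] [0.42983153 1.28463111 0.95876156] -0.971181361742404 0.15202978625893593
```

The torque jumped from 0.07 to 0.83 and then 0.96 N m as the pads slipped, so the cap is bottomed. I'll hold briefly, then back off 1.63 rad, which includes a little wind-up.

Request:
drive_tool(
  moves=[0, 0, 0, 0, 0, 0, 0.02, 0, 0, 0, 0, 0, 0, 0.02, 0, 0, 0, 0, 0, 0, 0.02, 0, 0, 0.1, 0, 0, 0, 0.02, 0, 0, 0.2, 0, 0, 0.0001, 0.02, 0, 0, 0.3, 0, 0, 0.0002, 0.02, 0, 0, 0.4, 0, 0, 0.0003, 0.02, 0, 0, 0.5, 0, 0, 0.0004, 0.02, 0, 0, 0.6, 0, 0, 0.0005, 0.02, 0, 0, 0.7, 0, 0, 0.0006, 0.02, 0, 0, 0.8, 0, 0, 0.0007, 0.02, 0, 0, 0.9, 0, 0, 0.0008, 0.02, 0, 0, 1.0, 0, 0, 0.0009, 0.02, 0, 0, 1.1, 0, 0, 0.001, 0.02, 0, 0, 1.2, 0, 0, 0.0011, 0.02, 0, 0, 1.3, 0, 0, 0.0012, 0.02, 0, 0, 1.4, 0, 0, 0.0013, 0.02, 0, 0, 1.5, 0, 0, 0.0014, 0.02, 0, 0, 1.58, 0, 0, 0.0015, 0.02, 0, 0, 1.63, 0, 0, 0.0015, 0.02],
)

```text
time_s: 14.97
tool_pos: [0.5286, 0.2651, 0.0343]
tcp_rot: [0.438, 0.899, 0.0, 0.001]
ft_force: [3.0, -1.7, 3.6]
grip_width: 0.0417
grasp_force: 30.0
```

Request:
drive_tool(
  moves=[0, 0, 0, 0, 0, 0, 0.02, 0, 0, 0, 0, 0, 0, 0.02, 0, 0, 0, 0, 0, 0, 0.02, 0, 0, 0, 0, 0, 0, 0.02, 0, 0, 0, 0, 0, 0, 0.02],
)

```text
time_s: 15.38
tool_pos: [0.5285, 0.2652, 0.0343]
tcp_rot: [0.441, 0.897, 0.0, 0.001]
ft_force: [4.2, -2.9, 3.3]
grip_width: 0.0416
grasp_force: 30.0
```

```bash
python3 - <<'E'
from h import *
s=sense();print(s["tool_pos"],s["ft_force"],s["torque"],s["qpos"][0]-s["qpos"][5],s["dq"].round(4),s["grasp_force"])
px=[(25,68),(258,30),(350,465),(108,505)]
o,th,R,e=frame([onz("top",380+(x+.0)/5-.4,138+y/5-.4,.012) for x,y in px],[(.21,.075),(.21,-.075),(-.07,-.075),(-.07,.075)])
im=[]
for n in("top","side"):
    p,d=imaging.snapshot(n);W=cloud(n,d);L=(W[...,:2]-o)@R;z=W[...,2];ok=d>0
    m=ok&(z>.05)&(z<.06)&(abs(L[...,0])<.065)&(L[...,1]>.018)&(L[...,1]<.049);print(n,"pointer",np.median(L[m],0).round(4) if m.any() else 0)
    m=ok&(z>.057)&(z<.066)&(abs(L[...,0])<.065)&(L[...,1]>.053)&(L[...,1]<.075);print("blade",np.median(L[m],0).round(4) if m.any() else 0)
    x,y=(235,205) if n=="top" else (255,140)
    im.append(cv2.resize(p[y:y+50,x:x+50,::-1],None,fx=8,fy=8,interpolation=cv2.INTER_CUBIC))
cv2.imwrite("pics/fin.png",np.hstack(im))
E
```

```text
[0.52850606 0.26515851 0.03431105] [ 4.21420661 -2.89508181  3.33130135] [-0.63493183 -0.85596712  0.0726182 ] 0.6560487781309847 [ 0.0002  0.0004  0.0002  0.0002 -0.0006 -0.0013] 30.000666975975037
top pointer [-0.0083  0.0322]
blade [-0.0089  0.0611]
side pointer [-0.0097  0.0418]
blade [-0.0102  0.0601]
```

View pics/fin.png

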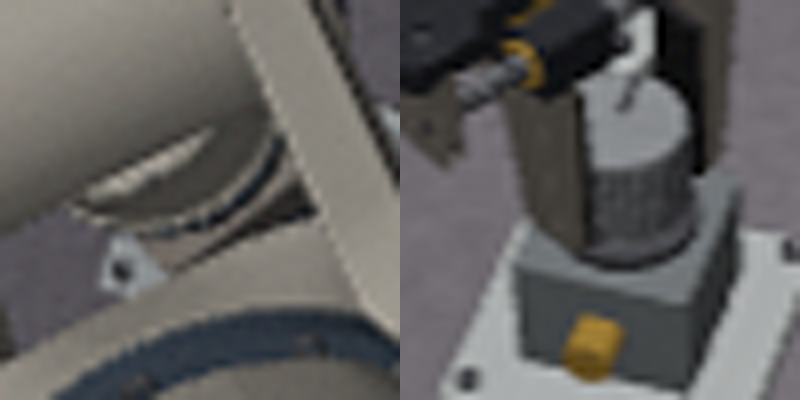

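The side view shows the rib from (622,110) pointing up-right to about (640,75), which is about 70° in world. A quarter turn above the stop should read about 71°. The pointer still lines up with the blade, and the grip is 30 N at rest. Handing in.

```bash
python3 -c "
from cell import r
print(r.job_done())"
```

```text
the job is handed in; nothing more can be done
None
```

The job is handed in, but no verdict came back: the pointer stands within about 1 mm of the marker's blade, and the cap was bottomed, backed off about a quarter turn and is still gripped at 30 N.

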